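Snap a suction lance onto its dosing canister and hold it home

TASK

Lift the suction lance by its red grip out of the drip stand, thread its blue tube down through the neck of the canister with the green labels (not the blue one), and push its black cap straight down over the neck until it snaps past the catches, then keep pushing until it sits fully home. Finish while still on the grip, pushing down firmly with about 10 N: do not let go or back off. Leave everything else where it stands.

Things in the scene. Friction and masses are not known exactly. Their poses are not given: they have to be found in the camera images.
- lance: Suction lance, about 80 g: round black cap, 50 mm across, 29 mm high, open below, with a red block on top as its grip and a stiff blue tube (8 mm diameter, round end) hanging from its middle. Origin: centre of the cap's open mouth, in the plane of its lower rim; z up along the tube. At the start it stands upright in the drip stand, the rim resting on the plate, at any yaw up to 0.8 rad.
- lance_grip (a point): Middle of the red grip block, 44 mm above the lance's origin; same axes. The block is 36 mm along x and 26 mm along y (pinch it across y) and 30 mm high, standing on the cap's flat top, which is 15 mm below this point. A short white hose barb sticks out of it to +x, 31 mm from the axis.
- lance_tip (a point): The lower end of the blue tube, 60 mm below the lance's origin; same axes as the lance.
- cap_inside (a point): Centre of the cap's inner ceiling, 24 mm above the lance's origin; same axes. It meets the top of the neck when the cap is home. The cap's mouth is 39 mm wide at the rim and narrows to a 35 mm inner lip 2 to 4 mm above the rim.
- stand: Fixed drip stand: a grey plate 80 x 80 mm on four steel legs, its top 100 mm above the table, with an 18 mm wide hole through its middle in which the lance's tube hangs. Origin on the table under the hole; z up.
- green_can: Fixed white canister with green labels and a green ring round its neck: hollow body 140 x 100 mm, 100 mm high. Origin on the table under the neck's axis, z up; along its own x the body reaches from 40 mm behind to 100 mm ahead of the origin, with a low carrying handle (up to 125 mm above the table) 38 to 97 mm ahead.
- green_can_neck (a point): Centre of the top of the green canister's neck, 128 mm above the table; same axes as the canister. The neck is a round stud 32 mm across from 100 to 128 mm above the table, its top 8 mm tapered to 26 mm, with a 14 mm bore (flared to 17 mm at the top) down into the hollow body.
- green_can_catches (a point): Middle of the four orange round spring catches, 113.5 mm above the table, standing 4 mm out of the neck. The cap's lip meets them about 13 mm above home; pushing past takes 10 to 13 N, then the resistance drops sharply 8 to 10 mm above home (the click). The cap then slides freely, drawn down a little, and stops hard on the neck's top: home, lance origin 104 mm above the table.
- blue_can: The other canister, fixed, of the same shape but with blue labels and a blue ring: not to be used. Which of the two stands nearer the middle varies.
- beaker: Bystander, loose: clear plastic cup 64 mm across, 80 mm high; origin at its underside.
- bottle: Bystander, loose: white bottle with blue cap, 56 mm across, 150 mm high; origin at its underside.
- jar: Bystander, loose: white jar with black lid and yellow label, 60 mm across, 70 mm high; origin at its underside.
- vial: Bystander, loose: small green glass vial, 28 mm across, 60 mm high; origin at its underside.
- screwdriver: Bystander, loose: screwdriver with orange handle lying on the table; origin at the middle of its underside.
- wrench: Bystander, loose: steel wrench lying on the table; origin at the middle of its underside.
- valve: Bystander, loose: black and grey pipe ball valve with a red handle, 100 mm long, 58 mm high; origin at the middle of its underside.
There are look-alikes about, which are no part of the job. What is shaped like the green_can but brown is not meant.

How it is judged:
By the outcome, as a careful person would: the job done as asked, in the order asked, and still so for the second after the job is handed in, while the arm keeps its last pose, push and grip.
It also fails if it takes over 51 s, if anything falls off the work surface, if the arm or the gripper's body presses on something with over 40 N, if the wrist force passes 120 N, or if a joint passes its speed limit or range.

ROBOT

A 6-joint arm with a two-finger parallel gripper is mounted at the origin on the work surface. World frame = base frame: x ahead of the robot, y to its left, z up, the work surface at z = 0. Lengths are in m, angles in degrees, forces in N, time in s.
With the tool pointing down it reaches from about 0.4 to 0.825 m from the base axis. Payload 7 kg.
Tool frame: the origin (TCP) lies midway between the tips of the shut fingers; the grasp point (between the pads) lies 19 mm behind it; z points along the fingers, y is the line along which they close (so a half turn about z gives the same grasp; the last joint's range is limited). The gripper opens to 88 mm and grips with 3 to 60 N. Pads are 19 mm wide; open, the fingers measure 130 mm over their backs; the gripper's body (78 mm by 193 mm) begins 47 mm behind the grasp point.
Start: joints at [-51.904, 20.546, 0.682, 0, -70.136, -16.507], TCP at [0.248, -0.628, 0.203] pointing down, gripper open.
Joint ranges: [-176.03, 176.03], [-82.01, 121.73], [-58.28, 71.71], [-173.87, 95.51], [-174.79, -0.11], [-173.66, 173.66]. Speed limits (degrees/s): [136.94, 136.94, 172.46, 180, 180, 180].

INTERFACE

Orientations are given as [roll, pitch, yaw] about the fixed x, y, z axes, in that order (R = Rz(yaw) Ry(pitch) Rx(roll)).
In Python, from plant import ctrl, viewer, close_job gives the robot as it stands. The module is installed in compiled form; this text tells all that it offers.
- The arm moves only by the tool step_arm, never from a script. Its argument "moves" is a list that holds one entry, the list of rows, each a list of 5 numbers: the shift along the world's x, y, z in cm, then the turn about the world's z in rad, then the finger opening in cm, from 0 to 8.76. In form: [[[tx, ty, tz, twist, grip], ...]]. A call has 1 to 10 rows; each row shifts and turns the commanded pose from where the row before left it; what a row does not reach is not made up. A row lasts 1/10 s, in which the tool goes at most 50 mm and 8.59 degrees, less where a joint would pass 70% of its speed; a pose out of reach is approached as far as the arm can. A call with a gripper value outside its range is refused whole. The fingers move at their own pace and stop on an object; the grip force is fixed at half the most. Time passes only in rows, so rows that do not move let the fingers close. It gives the time, the measured TCP pose, the force, the opening and the grip force at its end, in the units of the state.
- ctrl.get_obs(): the state, without advancing time (a new reading comes with each control period).
- viewer.snapshot(name): name is "scene" or "top"; returns (picture, depth): 400x640x3 uint8, blue, green, red; 400x640 float32, m along the optical axis (not along the pixel's ray), 0 where there is no reading.
- viewer.camera_info(name): a dict with "camera_matrix" (3x3 intrinsics, pixels), "k1" (the pictures are not rectified: a ray, as slopes to the right and down, at radius r is drawn at 1 + k1 r^2 times it, then the intrinsics apply), "eye" and "orientation" of the camera in the world. Camera axes: x right, y down, z forward; pixel columns grow to the right and rows downward; lengths in m; the calibration is good to about 2 mm. A picture is of the moment at which its call begins. camera_info takes no time and is no camera call.
- close_job(): hands the job in; it is judged then, once.
The state is a dict: "clock": time; "joint_pos": joint angles; "qvel": joint speeds; "tau": joint torques, N m; "tool_pos": TCP position; "orientation": TCP orientation; "force": force on the tool from outside, world axes, zero at the start; "moment": the same for the moment, N m; "opening": finger opening in m; "gripper_force": force on a finger pad.
Only numpy, scipy, OpenCV 4.12 (cv2) and the standard library are available. Lean on these libraries where they do the work, as an engineer would, in place of code of your own. Each camera call takes 0.05 s, during which the arm holds its last target. There are 200 camera calls.

## Working session

There is one attempt and no reset: what is moved stays moved. The work goes in short steps, Python scripts to look and compute and a tool call to move; the robot and the scene stay as the last step left them, time stands still between calls to the robot, and variables do not carry over. Pictures are saved under pics/ and viewed, at most 10 in all, crops included, and the job is handed in when it is done.

Besides the shell and the picture viewer there is one more tool, called after ">>>" by a JSON object that holds its "method" and its "body", one argument or row to a line. step_arm: Moves the arm, as the interface text tells. Its arguments: {"type":"object","properties":{"moves":{"type":"array","items":{"type":"array","items":{"type":"array","items":{"type":"number"}}}}},"required":["moves"]}

```bash
mkdir -p pics; cat > h.py <<'E'
import numpy as np, cv2
from plant import ctrl, viewer, close_job
from scipy.spatial.transform import Rotation as Ro
def cam(n):
    i=viewer.camera_info(n); return i
def Rm(i):
    o=np.array(i["orientation"],float)
    if o.shape==(3,3): return o
    return Ro.from_euler('xyz',o,degrees=True).as_matrix()
def rays(i,px):
    K=np.array(i["camera_matrix"]);k=i["k1"]
    p=cv2.undistortPoints(np.array(px,np.float64).reshape(-1,1,2),K,np.array([k,0,0,0,0.])).reshape(-1,2)
    return np.c_[p,np.ones(len(p))]
def plane(n,px,z):
    i=cam(n);d=rays(i,px)@Rm(i).T;e=np.array(i["eye"])
    return e+d*((z-e[2])/d[:,2])[:,None]
def cloud(n,dep):
    i=cam(n);h,w=dep.shape;u,v=np.meshgrid(np.arange(w),np.arange(h))
    r=rays(i,np.c_[u.ravel(),v.ravel()])*dep.reshape(-1,1)
    return (r@Rm(i).T+np.array(i["eye"])).reshape(h,w,3)
E
python3 - <<'E'
from h import *
for n in("scene","top"):
    p,d=viewer.snapshot(n);cv2.imwrite(f"pics/{n}0.png",p);np.savez(f"{n}0.npz",p=p,d=d);print(n,cam(n),(d>0).mean())
print(ctrl.get_obs())
E
```

```text
scene {'camera_matrix': array([[404.80868876,   0.        , 324.63924631],
       [  0.        , 404.80868876, 192.71679074],
       [  0.        ,   0.        ,   1.        ]]), 'k1': 0.015971959828086555, 'eye': array([ 0.9799583 , -0.46292804,  1.15544603]), 'orientation': array([-149.73068108,    0.27544582,   42.54414493])} 0.99606640625
top {'camera_matrix': array([[376.6774982 ,   0.        , 321.04543327],
       [  0.        , 376.6774982 , 205.71122065],
       [  0.        ,   0.        ,   1.        ]]), 'k1': -0.07944288115871861, 'eye': array([0.40475876, 0.0249895 , 1.31665999]), 'orientation': array([-173.37683035,   -0.90574398,  -88.99501361])} 0.9961640625
{'clock': 0.1, 'joint_pos': array([-5.19023487e+01,  2.05863268e+01,  6.39510689e-01, -1.84076467e-02,
       -7.01363253e+01, -1.65075215e+01]), 'qvel': array([-0.03977228, -0.14055099,  0.17178588,  0.14663968, -0.02011421,
        0.08621728]), 'tau': array([-1.04226827e-03, -5.84162199e+01,  2.93752849e+01,  7.01546565e+00,
        1.01941256e-02, -6.34711841e-05]), 'tool_pos': array([ 0.24818426, -0.6272085 ,  0.20252934]), 'orientation': array([ 1.79915368e+02, -7.03400295e-03, -1.58416132e+02]), 'force': array([-0.2007401 ,  0.56792341,  0.22221645]), 'moment': array([-0.02125616,  0.00995972,  0.0061199 ]), 'gripper_force': 0.0, 'opening': 0.08782054846139255}
```

View pics/scene0.png

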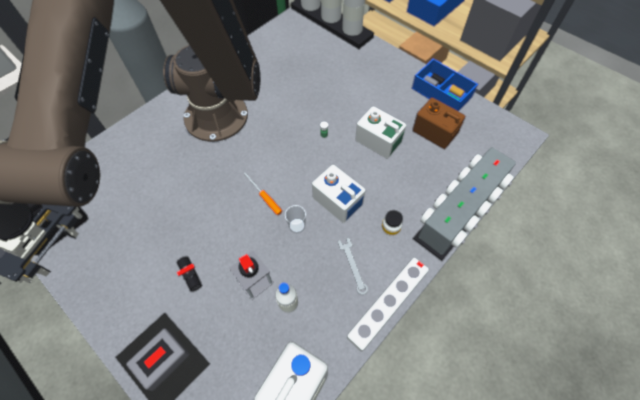

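View pics/top0.png

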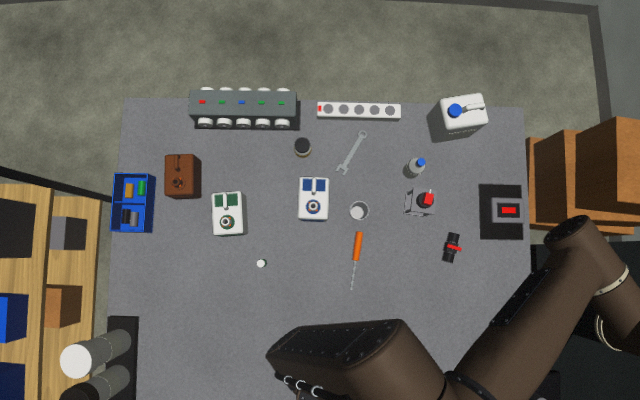

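The top view shows the lance's red grip on its black cap at (428,199), the green can at (228,215), the blue can at (313,200) and the brown look-alike at (181,177). In the scene view the lance is at (248,266) and the green can's neck at (375,117).

Candidates for the red grip in the top view are the lance (428,199), the valve handle (452,247), the red panel in the black box (509,211) and red marks on the rack at about (320,108). I choose (428,199), which is on a round black cap over a legged plate.

```bash
python3 - <<'E'
from h import *
T=np.load("top0.npz");S=np.load("scene0.npz")
def crop(p,u,v,r=30): return cv2.resize(p[v-r:v+r,u-r:u+r],(300,300),interpolation=cv2.INTER_CUBIC)
cv2.imwrite("pics/crop1.png",np.vstack([np.hstack([crop(T['p'],424,199),crop(T['p'],228,215)]),np.hstack([crop(S['p'],252,270),crop(S['p'],380,128)])]))
for n,D,(u,v),(gu,gv) in(("top",T,(428,199),(228,220)),("scene",S,(248,266),(376,120))):
    p,d=D['p'],D['d'];C=cloud(n,d)
    hsv=cv2.cvtColor(p,cv2.COLOR_BGR2HSV);H,Sa,V=cv2.split(hsv)
    w=np.zeros(d.shape,bool);w[v-18:v+18,u-18:u+18]=1
    red=((H<8)|(H>172))&(Sa>150)&(V>90)&w
    q=C[red];print(n,"red",red.sum(),"z",np.percentile(q[:,2],[5,50,95]))
    top=red&(C[...,2]>.154)
    vs,us=np.nonzero(top)
    if len(us)>5:
        px=np.c_[us,vs].astype(np.float32);m=cv2.minAreaRect(plane(n,px,.159)[:,:2].astype(np.float32)*1000);print(" top rect mm",m, plane(n,px,.159).mean(0))
    # near-by heights: cap and plate
    for lo,hi,nm in((.122,.136,"cap top"),(.094,.106,"plate")):
        k=w&(C[...,2]>lo)&(C[...,2]<hi); q=C[k]; print(" ",nm,k.sum(),q.mean(0) if k.any() else "", np.ptp(q,axis=0) if k.any() else "")
    w=np.zeros(d.shape,bool);w[gv-25:gv+25,gu-25:gu+25]=1
    for lo,hi,nm in((.123,.14,"neck top"),(.094,.106,"body top")):
        k=w&(C[...,2]>lo)&(C[...,2]<hi)
        nc,L,st,ce=cv2.connectedComponentsWithStats(k.astype(np.uint8))
        for j in range(1,nc):
            if st[j,4]>8:
                q=C[L==j];print(" ",nm,st[j,4],ce[j].round(1),q.mean(0).round(4),(q.min(0)+q.max(0))/2,np.ptp(q,axis=0).round(4),cv2.minAreaRect((q[:,:2]*1000).astype(np.float32)))
E
```

```text
top red 93 z [0.15434832 0.15937601 0.16381919]
 top rect mm ((569.0200805664062, -326.7977294921875), (26.05270767211914, 33.825462341308594), 79.48770141601562) [ 0.56912482 -0.32684718  0.159     ]
  cap top 85 [ 0.56695872 -0.31812884  0.12915683] [0.04936319 0.04993971 0.01322256]
  plate 360 [ 0.56853382 -0.32419289  0.1003499 ] [0.0881202  0.09136025 0.0116989 ]
  neck top 41 [224.3 200.6] [0.5539 0.3178 0.1249] [0.55271283 0.31900462 0.12586949] [0.0387 0.0147 0.0053] ((552.7127075195312, 318.9353942871094), (39.05323028564453, 13.395421981811523), 2.4954638481140137)
  neck top 49 [225.2 221.2] [0.4878 0.3111 0.1282] [0.48710068 0.31102995 0.12809353] [0.0282 0.0283 0.0102] ((486.95526123046875, 311.4570007324219), (28.15692710876465, 27.692819595336914), 14.878283500671387)
  body top 1016 [226.9 214.3] [0.5126 0.3134 0.1006] [0.51244956 0.31448287 0.09999186] [0.1295 0.1097 0.0119] ((513.8999633789062, 314.77813720703125), (130.99794006347656, 100.84971618652344), 5.031182289123535)
  body top 11 [225.9 221.4] [0.4892 0.3151 0.102 ] [0.48879482 0.31476115 0.10222893] [0.01
[... 425 characters left out ...]
0.57474188 -0.33046602  0.10061711] [0.08552033 0.08411249 0.01177744]
  neck top 45 [374.3 113.9] [0.488  0.3087 0.128 ] [0.48715865 0.31026048 0.12854009] [0.0274 0.0307 0.0107] ((487.9984130859375, 310.2680969238281), (31.090587615966797, 26.067378997802734), 77.94029235839844)
  neck top 31 [391.8 123.7] [0.5554 0.3169 0.1252] [0.55509455 0.31720427 0.12562724] [0.0427 0.0144 0.0049] ((554.9139404296875, 316.7490539550781), (42.7102165222168, 12.98125171661377), 7.765602111816406)
  body top 737 [380.1 125. ] [0.5193 0.3051 0.1007] [0.51694371 0.31259391 0.10000277] [0.1435 0.1075 0.012 ] ((516.696044921875, 313.3020324707031), (140.59542846679688, 102.44589233398438), 3.619626760482788)
```

View pics/crop1.png

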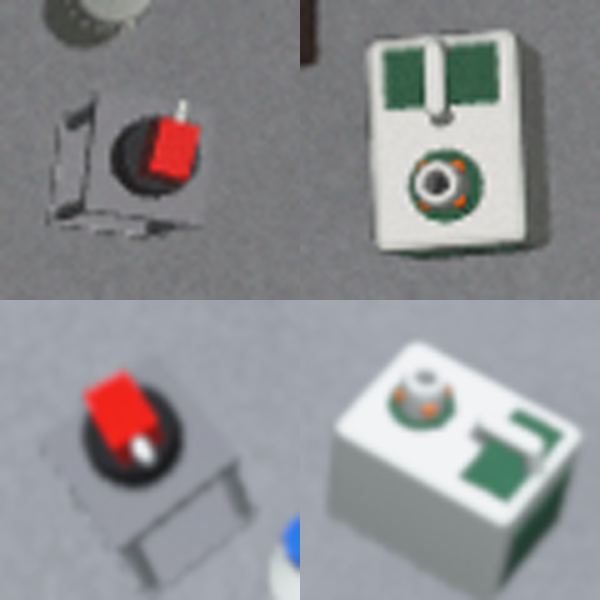

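Crops: the top-left panel shows the red block on the round black cap with its white barb, on the legged plate, so this is the lance. The right panels show the green-labelled can, its neck ringed green with orange catches.

The lance grip is at about (0.570, -0.327) with its top at z 0.159 and yaw about -13°. The neck is at about (0.4875, 0.311, 0.128). The measured sizes match the given ones (26x34 mm block, 28 mm neck top). Now moving to above the grip.

>>> {"method": "step_arm", "body": {
  "moves": [
    [[3.2, 3.0, 0, -0.06, 8.7], [3.2, 3.0, 0, -0.06, 8.7], [3.2, 3.0, 0, -0.06, 8.7], [3.2, 3.0, 0, -0.06, 8.7], [3.2, 3.0, 0, -0.06, 8.7], [3.2, 3.0, 0, -0.06, 8.7], [3.2, 3.0, 0, -0.06, 8.7], [3.2, 3.0, 0, -0.06, 8.7], [3.2, 3.0, 0, -0.06, 8.7], [3.2, 3.0, 0, -0.06, 8.7]]
  ]
}}

```text
clock: 1.1
tool_pos: [0.5693, -0.3261, 0.2031]
orientation: [180.0, -0.0, 167.1]
force: [0.9, -0.6, 1.0]
opening: 0.087
gripper_force: 0.0
```

>>> {"method": "step_arm", "body": {
  "moves": [
    [[0.1, -0.1, -2.0, 0, 8.7], [0, 0, -2.0, 0, 8.7], [0, 0, -2.0, 0, 8.7], [0, 0, -1.0, 0, 8.7], [0, 0, 0, 0, 8.7]]
  ]
}}

```text
clock: 1.6
tool_pos: [0.5683, -0.3283, 0.1315]
orientation: [180.0, -0.2, 167.2]
force: [0.2, 0.3, 0.6]
opening: 0.0871
gripper_force: 0.0
```

```bash
python3 - <<'E'
from h import *
a=[]
for n,u,v in(("top",424,199),("scene",252,262)):
    p,d=viewer.snapshot(n);r=45
    a.append(cv2.resize(p[v-r:v+r,u-r:u+r],(400,400),interpolation=cv2.INTER_CUBIC))
cv2.imwrite("pics/g1.png",np.hstack(a))
E
```

```text
(no output)
```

View pics/g1.png

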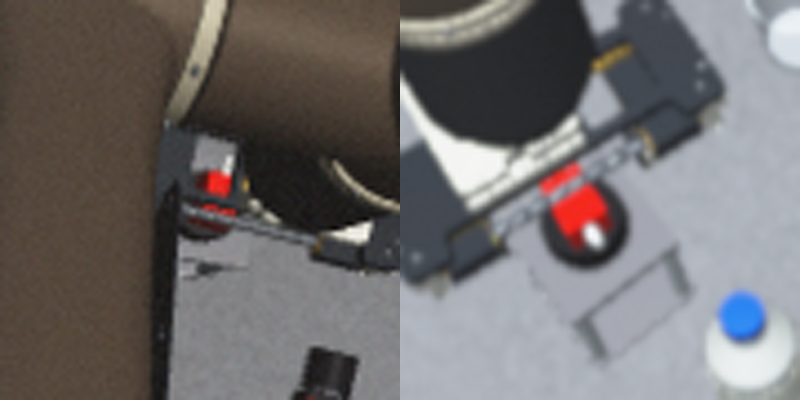

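The block sits between the open fingers in both views (left panel (215,185), right panel (578,205)). Closing.

>>> {"method": "step_arm", "body": {
  "moves": [
    [[0, 0, 0.1, 0, 5], [0, 0, 0, 0, 3], [0, 0, 0, 0, 1.5], [0, 0, 0, 0, 1.5], [0, 0, 0, 0, 1.5], [0, 0, 0, 0, 1.5], [0, 0, 0, 0, 1.5], [0, 0, 0, 0, 1.5], [0, 0, 0, 0, 1.5]]
  ]
}}

```text
clock: 2.6
tool_pos: [0.5693, -0.3286, 0.1343]
orientation: [180.0, -0.0, 167.2]
force: [0.3, 0.7, 0.1]
opening: 0.0243
gripper_force: 29.9
```

>>> {"method": "step_arm", "body": {
  "moves": [
    [[0, 0, 1, 0, 1.5], [0, 0, 1.5, 0, 1.5], [0, 0, 2, 0, 1.5], [0, 0, 2, 0, 1.5], [0, 0, 2, 0, 1.5], [0, 0, 2, 0, 1.5], [0, 0, 2, 0, 1.5], [0, 0, 1.5, 0, 1.5], [0, 0, 0, 0, 1.5]]
  ]
}}

```text
clock: 3.5
tool_pos: [0.5703, -0.3292, 0.2776]
orientation: [-180.0, 0.3, 167.2]
force: [-0.0, 0.2, -0.4]
opening: 0.0245
gripper_force: 29.9
```

>>> {"method": "step_arm", "body": {
  "moves": [
    [[-0.3, 2, 0, 0, 1.5], [-0.4, 3, 0, 0, 1.5], [-0.4, 3.4, 0, 0, 1.5], [-0.4, 3.4, 0, 0, 1.5], [-0.4, 3.4, 0, 0, 1.5], [-0.4, 3.4, 0, 0, 1.5], [-0.4, 3.4, 0, 0, 1.5], [-0.4, 3.4, 0, 0, 1.5], [-0.4, 3.4, 0, 0, 1.5], [-0.4, 3.4, 0, 0, 1.5]]
  ]
}}

```text
clock: 4.5
tool_pos: [0.5295, -0.0053, 0.2738]
orientation: [-180.0, -0.0, 167.2]
force: [0.3, -0.5, -0.4]
opening: 0.0246
gripper_force: 29.9
```

>>> {"method": "step_arm", "body": {
  "moves": [
    [[-0.4, 3.4, 0, 0, 1.5], [-0.4, 3.4, 0, 0, 1.5], [-0.4, 3.4, 0, 0, 1.5], [-0.5, 3.4, 0, 0, 1.5], [-0.5, 3.4, 0, 0, 1.5], [-0.5, 3.4, 0, 0, 1.5], [-0.5, 3.4, 0, 0, 1.5], [-0.5, 3.2, 0, 0, 1.5], [-0.5, 2.2, 0, 0, 1.5], [0, 0, 0, 0, 1.5]]
  ]
}}

```text
clock: 5.5
tool_pos: [0.4874, 0.2875, 0.2732]
orientation: [-179.9, -0.1, 167.3]
force: [0.7, 0.0, -1.3]
opening: 0.0243
gripper_force: 29.9
```

```bash
python3 - <<'E'
from h import *
o=ctrl.get_obs();print(o['tool_pos'],o['orientation'],o['joint_pos'],o['force'],o['moment'])
p,d=viewer.snapshot("scene");cv2.imwrite("pics/s2.png",cv2.resize(p[50:170,300:460],(800,600),interpolation=cv2.INTER_CUBIC));np.savez("s2.npz",p=p,d=d)
p,d=viewer.snapshot("top");np.savez("t2.npz",p=p,d=d)
E
```

```text
[0.48738873 0.28747678 0.2731549 ] [-1.79942943e+02 -6.27265714e-02  1.67348139e+02] [ 5.03241524e+01  8.13910129e+00 -6.84248050e+00 -3.09954967e-02
 -7.50977487e+01 -1.52967990e+02] [ 0.69053496  0.00790618 -1.28159863] [-0.12030578 -0.0341763  -0.03053784]
```

View pics/s2.png

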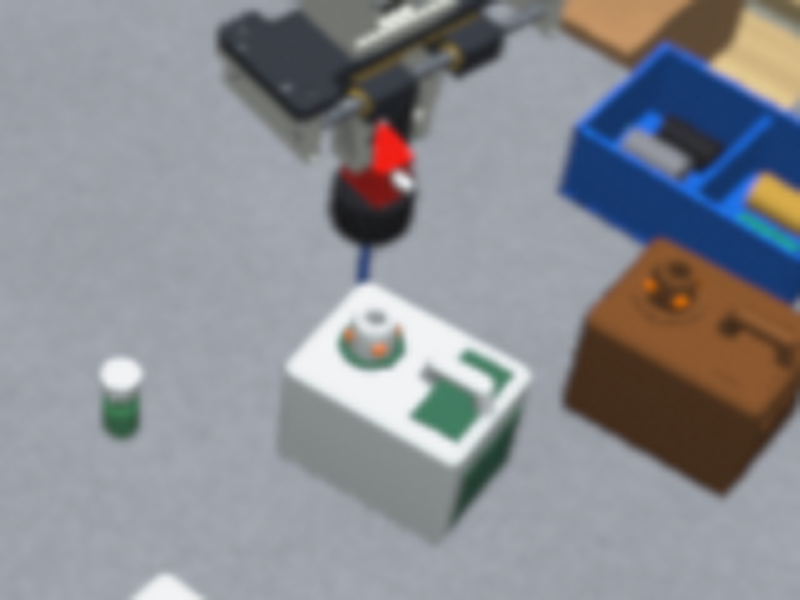

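The scene crop shows the lance held upright with its tube tip at about full-image (372.5,106). The green neck top is at about (375,114) and the brown can is to the right. Measuring tip against neck.

```bash
cat > m.py <<'E'
from h import *
import sys
def measure(D,D0,tcp,u0=355,u1=395,v0=85,v1=125):
    p,d=D['p'],D['d'];C=cloud("scene",d)
    w=np.zeros(d.shape,bool);w[v0:v1,u0:u1]=1
    b,g,r=[p[...,k].astype(int) for k in range(3)]
    blue=w&(b-r>40)&(b-g>20)
    vs,us=np.nonzero(blue);print("tube px",len(us),us.min(),us.max(),vs.min(),vs.max())
    for v in np.unique(vs):
        s=us[vs==v];wt=(b-r)[v,s];print(v,(s*wt).sum()/wt.sum(),len(s),end=' | ')
    print("\ntube pts med",np.median(C[blue],0))
    i=cam("scene");R=Rm(i);e=np.array(i["eye"])
    # expected projection of the tube axis & tip for nominal lance under TCP
    def proj(P):
        q=(np.array(P)-e)@R;rv=cv2.projectPoints(q.reshape(-1,1,3),np.zeros(3),np.zeros(3),i["camera_matrix"],np.array([i["k1"],0,0,0,0.]))[0].reshape(-1,2);return rv
    o=np.array(tcp)-[0,0,.0335]
    print("pred tip,mid,rim px",proj([o-[0,0,.06],o-[0,0,.03],o]).round(2).tolist())
    print("neck (0.4875,.311,.128) px",proj([[.4875,.311,.128]]).round(2).tolist())
    return proj
if __name__=="__main__":
    D=np.load("s2.npz");measure(D,None,[.4874,.2875,.2732])
    for n in("s2","t2"):
        cn="scene" if n[0]=="s" else "top";D=np.load(n+".npz");C=cloud(cn,D['d'])
        k=(abs(C[...,0]-.4875)<.025)&(abs(C[...,1]-.311)<.025)&(C[...,2]>.123)&(C[...,2]<.14);q=C[k];print(n,k.sum(),q.mean(0) if k.any() else 0)
    # neck bore: dark blob, and white top outline, rays at .128, both first pictures
    for n,(u,v) in(("scene",(375,114)),("top",(225,221))):
        p=np.load(n+"0.npz")['p'];g=cv2.cvtColor(p,cv2.COLOR_BGR2GRAY).astype(int)
        print(n);print(g[v-7:v+8,u-7:u+8])
E
python3 m.py
```

```text
tube px 11 372 373 100 105
100 372.5360824742268 2 | 101 372.50467289719626 2 | 102 372.45454545454544 2 | 103 372.43243243243245 2 | 104 372.4144144144144 2 | 105 372.0 1 | 
tube pts med [0.48945513 0.28597742 0.20409405]
pred tip,mid,rim px [[371.55, 106.67], [372.47, 100.04], [373.44, 93.13]]
neck (0.4875,.311,.128) px [[374.58, 113.45]]
s2 46 [0.48751774 0.30961902 0.12747341]
t2 0 0
scene
[[168 170 183 211 228 234 230 218 198 179 170 166 165 165 166]
 [169 182 212 232 241 242 241 238 230 214 191 175 167 165 165]
 [179 209 231 241 243 243 243 243 241 237 227 211 188 173 166]
 [204 229 240 243 243 242 241 241 242 242 241 236 225 206 183]
 [227 239 241 242 240 232 227 228 234 240 242 242 240 234 221]
 [239 240 235 235 230 208 188 188 204 229 240 243 243 242 239]
 [242 237 221 225 221 187 163 158 173 215 235 240 242 243 243]
 [237 220 193 214 225 209 183 174 186 216 225 223 235 242 243]
 [217 179 164 190 220 225 220 217 221 220 206 187 215 238 243]
 [182 152 151 168 193 211 216 216 214 200 175 156 190 234 242]
 [149 129 137 152 168 181 190 192 185 172 152 134 167 230 242]
 [129 115 
[... 492 characters left out ...]
8 111]
 [219 218 195 109 158 207 213 192 211 195 153 122 107  79  83]
 [217 219 143 120 207 177 121 106 131 214 183 118  88  83  81]
 [218 195 100 186 199 121  91  71  66 145 215 153 106  88  78]
 [218 190  94 204 180 104  91  58  51  93 217 155 105  93  77]
 [219 169  88 197 173 104  89  53  56  89 219 135 103  92  79]
 [220 189  99 159 210 168  99  66 118 208 203 121  98  86  79]
 [220 215 113  85 167 213 212 208 212 186 134 105 118  70  76]
 [218 221 160  95 109 140 171 177 154 121 105 121 107  65  79]
 [214 220 217 114  93  97  91  96  95  87  82  83  61  77  75]
 [219 220 221 186 120  82  81  74  81  79  80  80  76  70 166]
 [219 218 218 217 212 125  80  80  78  79  81  77 141 210 214]]
```

>>> {"method": "step_arm", "body": {
  "moves": [
    [[0, 1.2, 0, 0, 1.5], [0, 1.2, 0, 0, 1.5], [0, 0, -1.5, 0, 1.5], [0, 0, -1.5, 0, 1.5], [0, 0, -0.4, 0, 1.5], [0, 0, 0, 0, 1.5]]
  ]
}}

```text
clock: 6.2
tool_pos: [0.4883, 0.3092, 0.2399]
orientation: [-179.9, -0.0, 167.2]
force: [0.2, 0.3, -0.4]
opening: 0.0246
gripper_force: 29.9
```

```bash
python3 - <<'E'
from m import *
o=ctrl.get_obs();t=o['tool_pos'];print(t,o['orientation'],o['force'])
p,d=viewer.snapshot("scene");cv2.imwrite("pics/s3.png",cv2.resize(p[75:135,335:415],(800,600),interpolation=cv2.INTER_CUBIC))
measure(dict(p=p,d=d),None,t)
p,d=viewer.snapshot("top");cv2.imwrite("pics/t3.png",p[150:270,160:300])
E
```

```text
[0.48832691 0.30918336 0.23989487] [-1.79933757e+02 -2.72783270e-02  1.67192024e+02] [ 0.18507808  0.28960534 -0.39131508]
tube px 7 376 377 103 108
103 376.0 1 | 104 376.41584158415844 2 | 105 376.0 1 | 106 376.0 1 | 107 376.0 1 | 108 376.0 1 | 
tube pts med [0.49067202 0.30742206 0.17339635]
pred tip,mid,rim px [[375.0, 110.11], [375.97, 103.73], [376.97, 97.1]]
neck (0.4875,.311,.128) px [[374.58, 113.45]]
```

View pics/s3.png

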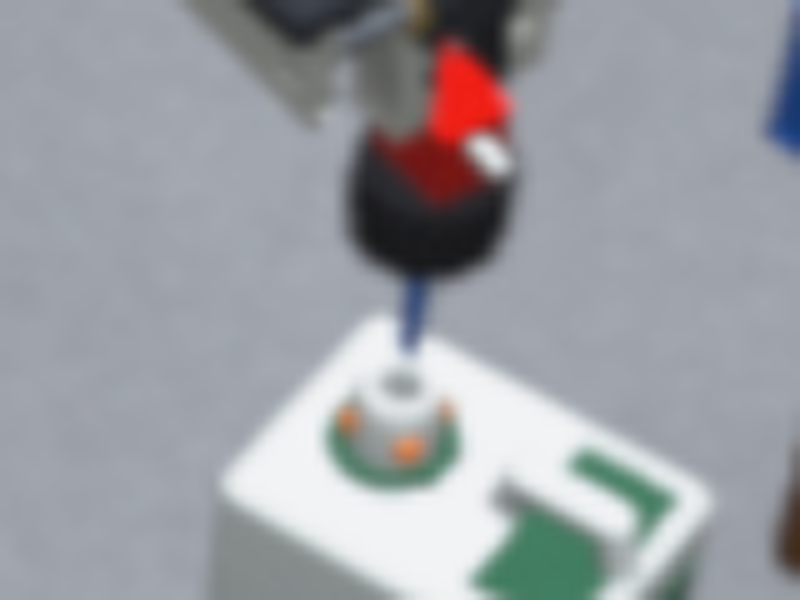

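The crop shows the tip at full-image (375.4,109.6) and the bore at (374.8,112.8), so the tip is nearly above the bore. A nudge of about -1, +2 mm is needed before descending.

>>> {"method": "step_arm", "body": {
  "moves": [
    [[-0.1, 0.2, 0, 0, 1.5], [0, 0, -0.8, 0, 1.5], [0, 0, -0.7, 0, 1.5], [0, 0, -0.5, 0, 1.5], [0, 0, -0.5, 0, 1.5], [0, 0, -0.5, 0, 1.5], [0, 0, 0, 0, 1.5]]
  ]
}}

```text
clock: 7.0
tool_pos: [0.487, 0.311, 0.2094]
orientation: [-179.9, -0.0, 167.2]
force: [-1.3, 0.6, -0.5]
opening: 0.0242
gripper_force: 29.9
```

>>> {"method": "step_arm", "body": {
  "moves": [
    [[0, 0, -0.7, 0, 1.5], [0, 0, -0.7, 0, 1.5], [0, 0, -0.7, 0, 1.5], [0, 0, -0.7, 0, 1.5], [0, 0, -0.7, 0, 1.5], [0, 0, -0.7, 0, 1.5], [0, 0, 0, 0, 1.5], [0, 0, 0, 0, 1.5]]
  ]
}}

```text
clock: 7.8
tool_pos: [0.4874, 0.3113, 0.1683]
orientation: [-180.0, 0.0, 167.2]
force: [-0.4, 0.3, -1.0]
opening: 0.0244
gripper_force: 29.9
```

```bash
python3 - <<'E'
from m import *
o=ctrl.get_obs();t=o['tool_pos'];print(t,o['orientation'],o['force'],o['moment'])
p,d=viewer.snapshot("scene");cv2.imwrite("pics/s4.png",cv2.resize(p[75:135,335:415],(800,600),interpolation=cv2.INTER_CUBIC))
C=cloud("scene",d);b,g,r=[p[...,k].astype(int) for k in range(3)]
k=(r-g>120)&(r-b>120)&(abs(C[...,0]-.487)<.05)&(abs(C[...,1]-.311)<.05)&(C[...,2]>.14)
print(k.sum(),np.percentile(C[k],[5,50,95],axis=0))
E
```

```text
[0.4873966  0.31134544 0.16827607] [-1.79982697e+02  1.65234060e-03  1.67217405e+02] [-0.39855925  0.34819046 -0.95437159] [-0.01968603 -0.05066214 -0.02417233]
43 [[0.4853321  0.29784526 0.19172554]
 [0.49519599 0.31021353 0.1939342 ]
 [0.50458911 0.32177248 0.19753652]]
```

View pics/s4.png

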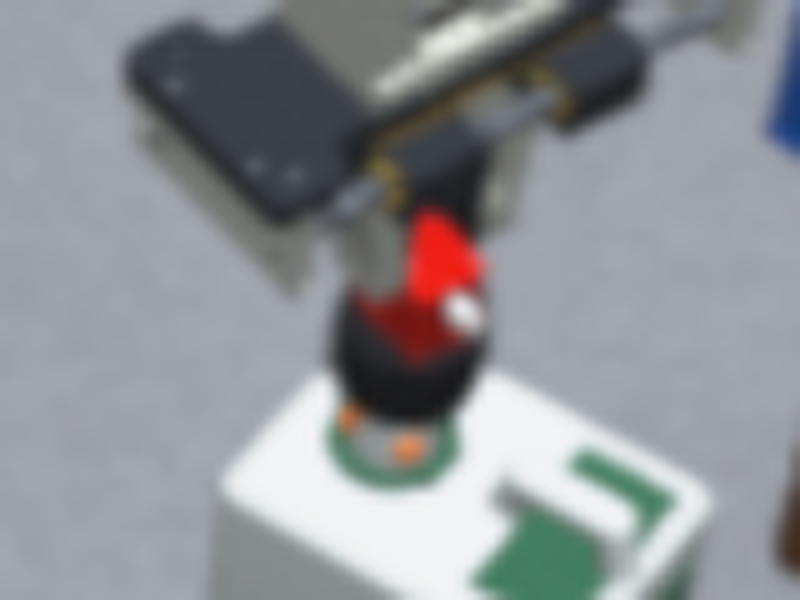

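The cap is upright and centred over the green neck (cap centre near crop (411,330), on the neck's axis), and the tube is in the bore. Lowering to the catches.

>>> {"method": "step_arm", "body": {
  "moves": [
    [[0, 0, -0.4, 0, 1.5], [0, 0, -0.4, 0, 1.5], [0, 0, -0.4, 0, 1.5], [0, 0, -0.2, 0, 1.5], [0, 0, 0, 0, 1.5]]
  ]
}}

```text
clock: 8.35
tool_pos: [0.4872, 0.3112, 0.1539]
orientation: [-180.0, -0.0, 167.2]
force: [-0.2, -0.8, -0.6]
opening: 0.0243
gripper_force: 29.9
```

>>> {"method": "step_arm", "body": {
  "moves": [
    [[0, 0, -0.1, 0, 1.5], [0, 0, -0.1, 0, 1.5], [0, 0, -0.1, 0, 1.5], [0, 0, 0, 0, 1.5]]
  ]
}}

```text
clock: 8.75
tool_pos: [0.4873, 0.3113, 0.1512]
orientation: [-180.0, -0.0, 167.2]
force: [0.0, 0.6, -1.2]
opening: 0.0243
gripper_force: 29.9
```

>>> {"method": "step_arm", "body": {
  "moves": [
    [[0, 0, -0.1, 0, 1.5], [0, 0, 0, 0, 1.5]]
  ]
}}

```text
clock: 8.95
tool_pos: [0.4873, 0.3114, 0.1503]
orientation: [180.0, -0.0, 167.2]
force: [0.1, 0.3, -1.0]
opening: 0.0245
gripper_force: 29.9
```

>>> {"method": "step_arm", "body": {
  "moves": [
    [[0, 0, -0.1, 0, 1.5], [0, 0, 0, 0, 1.5]]
  ]
}}

```text
clock: 9.15
tool_pos: [0.4876, 0.3115, 0.1497]
orientation: [180.0, 0.0, 167.2]
force: [0.2, -0.3, 2.6]
opening: 0.0245
gripper_force: 29.9
```

>>> {"method": "step_arm", "body": {
  "moves": [
    [[0, 0, -0.1, 0, 1.5], [0, 0, 0, 0, 1.5]]
  ]
}}

```text
clock: 9.35
tool_pos: [0.488, 0.3117, 0.1494]
orientation: [179.9, 0.1, 167.2]
force: [0.5, -1.2, 6.3]
opening: 0.0247
gripper_force: 29.9
```

Catches met, with about 3.7 N added per mm. Continuing.

>>> {"method": "step_arm", "body": {
  "moves": [
    [[0, 0, -0.1, 0, 1.5], [0, 0, 0, 0, 1.5]]
  ]
}}

```text
clock: 9.55
tool_pos: [0.4883, 0.3119, 0.1487]
orientation: [179.9, 0.1, 167.2]
force: [-0.8, 0.1, 7.0]
opening: 0.0246
gripper_force: 29.9
```

>>> {"method": "step_arm", "body": {
  "moves": [
    [[0, 0, -0.1, 0, 1.5], [0, 0, 0, 0, 1.5]]
  ]
}}

```text
clock: 9.75
tool_pos: [0.4882, 0.3119, 0.1476]
orientation: [179.9, 0.1, 167.2]
force: [0.2, -0.7, 5.9]
opening: 0.0247
gripper_force: 30.0
```

>>> {"method": "step_arm", "body": {
  "moves": [
    [[0, 0, -0.1, 0, 1.5], [0, 0, 0, 0, 1.5]]
  ]
}}

```text
clock: 9.95
tool_pos: [0.4879, 0.3118, 0.1462]
orientation: [179.9, 0.1, 167.2]
force: [-0.4, -0.7, 4.8]
opening: 0.0244
gripper_force: 29.9
```

>>> {"method": "step_arm", "body": {
  "moves": [
    [[0, 0, -0.1, 0, 1.5], [0, 0, 0, 0, 1.5]]
  ]
}}

```text
clock: 10.15
tool_pos: [0.4871, 0.3114, 0.1439]
orientation: [-180.0, -0.0, 167.2]
force: [-0.6, 1.3, -0.9]
opening: 0.0246
gripper_force: 30.0
```

The resistance has dropped, which is the click. Going down to the hard stop.

>>> {"method": "step_arm", "body": {
  "moves": [
    [[0, 0, -0.1, 0, 1.5], [0, 0, -0.1, 0, 1.5], [0, 0, -0.1, 0, 1.5], [0, 0, 0, 0, 1.5]]
  ]
}}

```text
clock: 10.55
tool_pos: [0.4868, 0.3112, 0.1403]
orientation: [-179.9, -0.1, 167.2]
force: [0.1, 2.0, -8.3]
opening: 0.0242
gripper_force: 29.9
```

>>> {"method": "step_arm", "body": {
  "moves": [
    [[0, 0, -0.1, 0, 1.5], [0, 0, 0, 0, 1.5]]
  ]
}}

```text
clock: 10.75
tool_pos: [0.4871, 0.3113, 0.1401]
orientation: [-180.0, -0.0, 167.2]
force: [-0.3, 2.0, -5.2]
opening: 0.0244
gripper_force: 29.9
```

>>> {"method": "step_arm", "body": {
  "moves": [
    [[0, 0, -0.1, 0, 1.5], [0, 0, 0, 0, 1.5]]
  ]
}}

```text
clock: 10.95
tool_pos: [0.4874, 0.3113, 0.1396]
orientation: [180.0, 0.0, 167.2]
force: [-0.6, -0.4, -2.9]
opening: 0.0245
gripper_force: 29.9
```

>>> {"method": "step_arm", "body": {
  "moves": [
    [[0, 0, -0.1, 0, 1.5], [0, 0, 0, 0, 1.5]]
  ]
}}

```text
clock: 11.15
tool_pos: [0.4876, 0.3113, 0.1387]
orientation: [180.0, 0.0, 167.2]
force: [0.7, -0.3, -1.1]
opening: 0.0244
gripper_force: 29.9
```

>>> {"method": "step_arm", "body": {
  "moves": [
    [[0, 0, -0.1, 0, 1.5], [0, 0, 0, 0, 1.5]]
  ]
}}

```text
clock: 11.35
tool_pos: [0.4878, 0.3116, 0.138]
orientation: [180.0, 0.0, 167.2]
force: [-0.5, -0.7, 3.0]
opening: 0.0247
gripper_force: 29.9
```

>>> {"method": "step_arm", "body": {
  "moves": [
    [[0, 0, -0.1, 0, 1.5], [0, 0, 0, 0, 1.5]]
  ]
}}

```text
clock: 11.55
tool_pos: [0.488, 0.3117, 0.1379]
orientation: [179.9, 0.1, 167.2]
force: [-3.1, -1.8, 10.1]
opening: 0.0247
gripper_force: 29.9
```

>>> {"method": "step_arm", "body": {
  "moves": [
    [[0, 0, -0.1, 0, 1.5], [0, 0, 0, 0, 1.5]]
  ]
}}

```text
clock: 11.75
tool_pos: [0.4881, 0.3117, 0.1378]
orientation: [179.9, 0.1, 167.3]
force: [-5.2, -3.0, 16.4]
opening: 0.025
gripper_force: 30.0
```

>>> {"method": "step_arm", "body": {
  "moves": [
    [[0, 0, -0.1, 0, 1.5], [0, 0, 0, 0, 1.5]]
  ]
}}

```text
clock: 11.95
tool_pos: [0.4883, 0.3117, 0.1377]
orientation: [179.9, 0.2, 167.3]
force: [-6.9, -3.3, 21.4]
opening: 0.0247
gripper_force: 30.0
```

Hard stop at TCP 0.1378, so the lance origin is about 0.104: home. Easing the excess push to about 10 N while staying loaded.

>>> {"method": "step_arm", "body": {
  "moves": [
    [[0, 0, 0.1, 0, 1.5], [0, 0, 0.06, 0, 1.5], [0, 0, 0, 0, 1.5], [0, 0, 0, 0, 1.5]]
  ]
}}

```text
clock: 12.35
tool_pos: [0.488, 0.3117, 0.1379]
orientation: [179.9, 0.1, 167.2]
force: [-3.4, -1.8, 12.4]
opening: 0.0249
gripper_force: 29.9
```

```bash
python3 - <<'E'
from m import *
for _ in range(4):
    p,d=viewer.snapshot("scene");o=ctrl.get_obs();print(o['tool_pos'],o['force'].round(2),o['gripper_force'])
cv2.imwrite("pics/s5.png",cv2.resize(p[75:135,335:415],(800,600),interpolation=cv2.INTER_CUBIC))
E
```

```text
[0.48800939 0.31165993 0.13783472] [-3.52 -1.42 11.22] 29.94916319847107
[0.48801634 0.31165427 0.13785298] [-2.63 -2.24 11.87] 29.949348270893097
[0.48801734 0.31168734 0.13787546] [-3.28 -0.68 11.65] 29.949253499507904
[0.48799315 0.31166273 0.13784578] [-3.27 -1.59 12.36] 29.949280321598053
```

View pics/s5.png

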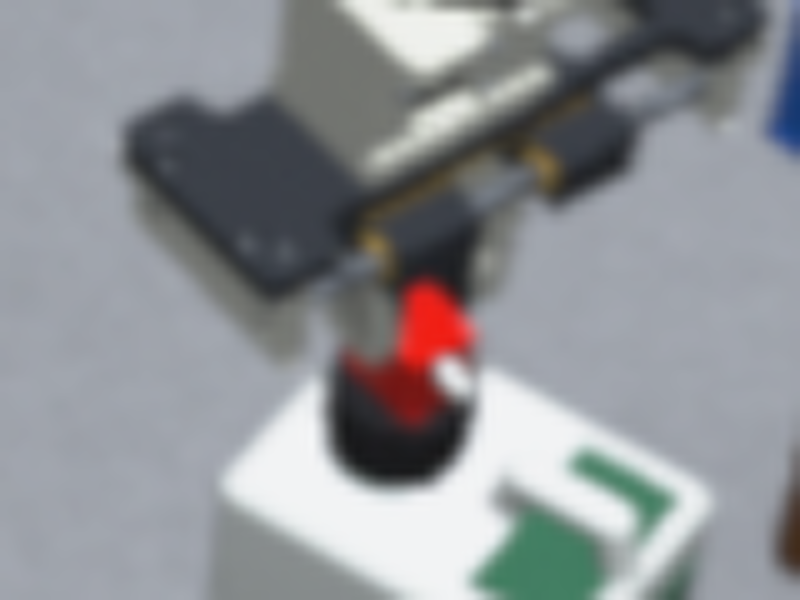

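The cap (crop (400,430)) now covers the whole neck and green ring down to the can's top, still gripped. The push is steady at about 11.7 N.

```bash
python3 -c "
from plant import close_job
print(close_job())"
```

```text
the job is handed in; nothing more can be done
None
```

The lance is fully home on the green canister's neck (past the catches, to the hard stop), still gripped and pushed down with about 11–12 N after briefly reaching about 21 N; the job is handed in.

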